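# Move the battery module from the charging dock to the test bay

## Task

The battery module is latched down in the charging dock. Press it down once so that the dock's push-push latch lets go and lifts it, draw it out, stand it in the empty well of the test bay and press it in until that latch locks and it stays down by itself. Press gently - neither well may ever be loaded with more than 25 N - finish with the charging dock's carriage up and empty, and leave the jar, the bottle and the loupe where they stand.

Things in the scene. Friction and masses are not known exactly. Their poses are not given: they have to be found in the camera images.
- module: The loose battery module: upright flat block with a grey cap, 20 mm (its x) by 32 mm (its y) by 78 mm tall, about 0.1 kg. Origin: centre of its underside, z up. Starts latched down in the charging dock, its top then 15 to 20 mm above the dock's top face; 32 mm above when raised (46 mm in the well). Sturdy: may be gripped firmly by either pair of sides.
- charger: Charging dock, fixed: grey block with cooling fins down both sides, on a square foot 86 by 84 mm. Origin: on the bench under the centre of its well; x to its back, y along the well's long side. Its flat top face is 84 mm above the bench, x -20 to +44 mm, y -30 to +30 mm. The module stands on a spring carriage in its well.
- test_bay: Test bay, fixed: the same grey block, well, heights and axes as the charging dock, but no fins, a round foot of 104 mm diameter and two black terminal posts at the back (55 mm up). Its well is empty at the start, the carriage up. Origin: on the bench under the centre of its well.
- charger_mouth (a point): Centre of the charging dock's well at its top face, 84 mm above the bench. The well is upright, 23 mm (x) by 35 mm (y), 1.5 mm wider than the module on each side; its mouth has a 4 mm chamfer.
- test_bay_mouth (a point): The same point of the test bay's well, which has the same size and chamfer.
- charger_floor (a point): Centre of the upper face of the charging dock's carriage, on which the module's underside stands; axes as the dock. 38 mm above the bench when the carriage is up.
- test_bay_floor (a point): The same for the test bay's carriage. Force felt when pressing either carriage down through the module: its spring gives about 4 N at the top, rising evenly to 9 or 10 N at the stop; at the stop it climbs by about 15 N per mm. So 13 to 17 N means the stop is reached. The 25 N limit counts rubbing on the well's walls too: do not press beyond 18 N.
- charger_carriage (a joint): How far the charging dock's carriage is down, m. 0: up (released). 0.012 to 0.017: locked, as at the start. Pressed to its stop, 8 to 9 mm below the locked place, and let go, it rises to 0 by its spring at up to 0.1 m/s. Let go more than about 1 mm before the stop it stays locked.
- test_bay_carriage (a joint): How far the test bay's carriage is down, m. 0: up, as at the start. Pressed to its stop and let go it stays locked, 8 to 9 mm above the stop; let go more than about 1 mm before the stop it rises again; a second full press releases it. The stop lies anywhere from 19 to 27 mm down (locked: 11 to 18.5): it differs from unit to unit, cannot be seen beforehand and has to be felt.
- nut_jar: White jar, 44 mm wide, 61 mm tall, loose, near the docks; to be left alone. Origin: centre of its underside.
- threadlock_bottle: Small slender bottle, 29 mm wide, 96 mm tall, loose, between the docks; to be left alone. Origin: centre of its underside.
- loupe: Black eyeglass loupe, 37 mm wide, 38 mm tall, loose, beyond the docks; to be left alone. Origin: centre of its underside.
There are look-alikes about, which are no part of the job. Leave any blue look-alike of the test_bay alone.

How it is judged:
By the outcome, as a careful person would: the job done as asked, in the order asked, and still so for the second after the job is handed in, with the robot touching nothing.
It also fails if it takes over 51 s, if anything falls off the work surface, if the arm or the gripper's body presses on something with over 40 N, if the wrist force passes 120 N, or if a joint passes its speed limit or range.

## Robot

A 7-joint arm with a two-finger parallel gripper is mounted at the origin on a cart in front of the work surface, level with it; the furniture and walls round the work are solid. World frame = base frame: x ahead of the robot, y to its left, z up, the work surface at z = 0. Lengths are in m, angles in rad, forces in N, time in s.
With the tool pointing down it reaches from about 0.425 to 0.825 m from the base axis. Payload 3.6 kg.
Tool frame: the origin (TCP) lies on the centre line of the jaws, within the pads' length; the fingertips stand 14 mm ahead of it and the grasp point (between the pads) lies 5 mm behind it; z points along the fingers, y is the direction in which the jaws open and shut (so a half turn about z gives the same grasp; the last joint's range is limited). The gripper opens to 85 mm and grips with 20 to 120 N. Pads are 22 mm wide; open, the fingers measure 114 mm over their backs; the gripper's body (76 mm by 85 mm) begins 54 mm behind the grasp point. The pads swing forward as they close: fully open they stand 13 mm farther back than shut.
Start: joints at [1.218, 0.615, -0.013, 1.423, 0.008, 1.103, -0.04], TCP at [0.208, -0.616, 0.245] pointing down, gripper open.
Joint ranges: [-3.12, 3.12], [-0.3, 2.06], [-1.34, 1.32], [0.26, 2.42], [-1.36, 4.5], [0.01, 1.98], [-2.84, 2.84]. Speed limits (rad/s): [2.79, 2.79, 3.14, 3.14, 3.14, 3.14, 3.14].

## Interface

Orientations are given as [roll, pitch, yaw] about the fixed x, y, z axes, in that order (R = Rz(yaw) Ry(pitch) Rx(roll)).
In Python, from bench import bot, imaging, job gives the robot as it stands. The module is installed in compiled form; this text tells all that it offers.
- The arm moves only by the tool play_rows, never from a script. Its argument "motion" is a list of rows, each a list of 7 numbers: the shift along the tool's x, y, z in mm, then the turn, a rotation vector about the tool's x, y, z in rad, then the finger opening in mm, from 0 to 85.4. A call has 1 to 20 rows; each row is the pose to reach, as a shift and turn from the pose commanded when the call began, along the tool's axes at that moment; what a row does not reach only later rows make up. A row lasts 1/12 s, in which the tool goes at most 41.7 mm and 7.16 degrees, less where a joint would pass 70% of its speed; a pose out of reach is approached as far as the arm can. A call with a gripper value outside its range is refused whole. The fingers move at their own pace and stop on an object; the grip force is fixed at half the most. Time passes only in rows, so rows that repeat a pose let the fingers close. It gives the time, the measured TCP pose, the force and the opening at its end, in the units of the state.
- bot.get_state(): the state, without advancing time (a new reading comes with each control period).
- imaging.grab_frame(name): name is "scene" or "top" or "wrist"; returns the picture (420x560x3 uint8, red, green, blue); there is no depth.
- imaging.calibration(name): a dict with "camera_matrix" (3x3 intrinsics, pixels), "rvec" (rotation vector, rad) and "tvec" (3), from world to camera coordinates, as OpenCV has them; the wrist camera has in their place "hand_eye" (4x4, takes a point from camera to tool coordinates, whose origin is the TCP and whose axes are the flange's). Camera axes: x right, y down, z forward; pixel columns grow to the right and rows downward; lengths in m; the calibration is good to about 2 mm. A picture is of the moment at which its call begins: read the wrist's pose just before it. calibration takes no time and is no camera call.
- job.sign_off(): hands the job in, once; it reports no verdict.
The state is a dict: "time": time; "joint_positions": joint angles; "joint_velocities": joint speeds; "joint_torque": joint torques, N m; "eef_pos": TCP position; "orientation": TCP orientation; "contact_force": force on the tool from outside, world axes, zero at the start; "wrist_torque": the same for the moment, N m; "opening": finger opening in m.
Only numpy, scipy, OpenCV 4.12 (cv2) and the standard library are available. Lean on these libraries where they do the work, as an engineer would, in place of code of your own. Each camera call takes 0.05 s, during which the arm holds its last target.

## Working session

There is one attempt and no reset: what is moved stays moved. The work goes in short steps, Python scripts to look and compute and a tool call to move; the robot and the scene stay as the last step left them, time stands still between calls to the robot, and variables do not carry over. Pictures are saved under pics/ and viewed, and the job is handed in when it is done.

Besides the shell and the picture viewer there is one more tool, called after "Emit:" as name([rows], argument=value, ...), one row to a line, values as JSON. play_rows: Moves the arm, as the interface text tells. Its arguments: {"type":"object","properties":{"motion":{"type":"array","items":{"type":"array","items":{"type":"number"}}}},"required":["motion"]}

```bash
mkdir -p pics; ls
python3 - <<'E'
from bench import bot, imaging, job
import cv2
s=bot.get_state();print(s)
for n in("scene","top","wrist"):
    im=imaging.grab_frame(n);cv2.imwrite(f"pics/{n}0.png",im[:,:,::-1])
    print(n,imaging.calibration(n))
E
```

```text
pics
{'time': 0.0, 'joint_positions': array([ 1.2184685 ,  0.61590265, -0.01262917,  1.42491044,  0.00810704,
        1.1033806 , -0.04040134]), 'joint_velocities': array([ 0.00068657,  0.00158038, -0.0013581 ,  0.0002588 , -0.00059364,
       -0.00145488, -0.00077472]), 'joint_torque': array([ 5.84470927e-04, -4.69213343e+01,  2.59194598e-01, -1.71031541e+01,
        9.96561226e-03,  9.70238034e-03,  7.34822390e-07]), 'eef_pos': array([ 0.20784163, -0.61510664,  0.24414498]), 'orientation': array([-3.13904209e+00,  3.54482848e-05,  3.25906775e-01]), 'contact_force': array([ 0.19904494,  0.45514873, -0.6667027 ]), 'wrist_torque': array([ 0.01230475,  0.0288467 , -0.00341834]), 'opening': 0.08519740956361867}
scene {'camera_matrix': array([[436.19328188,   0.        , 276.06550106],
       [  0.        , 436.19328188, 202.97811235],
       [  0.        ,   0.        ,   1.        ]]), 'rvec': array([ 1.94468663, -0.93880271,  0.56122218]), 'tvec': array([-0.34377331,  0.27075662,  0.55479992])}
top {'camera_matrix': array([[442.35897396,   0.        , 271.55646383],
       [  0.        , 442.35897396, 211.84945525],
       [  0.        ,   0.        ,   1.        ]]), 'rvec': array([ 2.10174936, -2.13654244,  0.19810552]), 'tvec': array([-0.01258546,  0.52325153,  0.86774767])}
wrist {'camera_matrix': array([[376.41700484,   0.        , 276.45119829],
       [  0.        , 376.41700484, 209.85620532],
       [  0.        ,   0.        ,   1.        ]]), 'hand_eye': array([[-4.06782114e-04, -9.46223434e-01, -3.23513598e-01,
         8.37875932e-02],
       [ 9.99999573e-01, -6.53301879e-04,  6.53411814e-04,
         4.95884448e-04],
       [-8.29625611e-04, -3.23513194e-01,  9.46223295e-01,
        -1.27689592e-01],
       [ 0.00000000e+00,  0.00000000e+00,  0.00000000e+00,
         1.00000000e+00]])}
```

View pics/scene0.png

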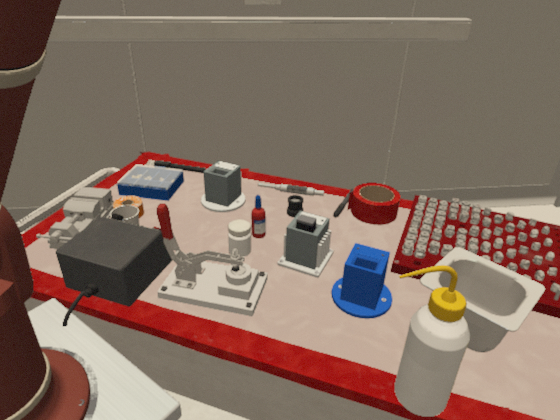

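View pics/top0.png

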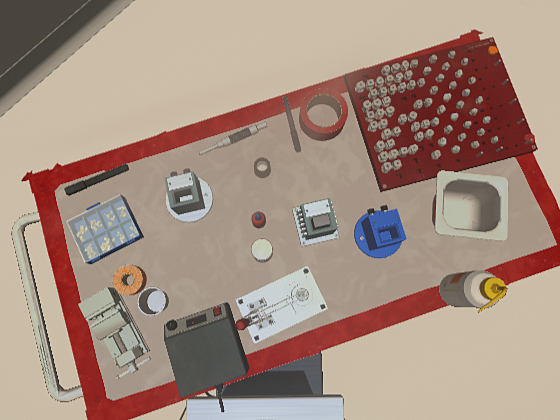

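View pics/wrist0.png

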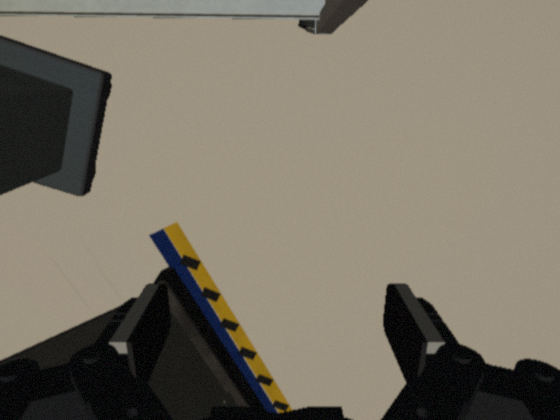

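The charging dock is at about (318,220) in the top view: grey, finned, square foot, module in its well. The test bay is at about (187,192): grey, white round foot, black posts. The blue look-alike is at about (380,232) and stays untouched. I'll enlarge both docks to confirm and to pick points.

Run:
```python
import cv2,numpy as np
t=cv2.imread("pics/top0.png");s=cv2.imread("pics/scene0.png")
a=cv2.resize(t[155:255,150:225],None,fx=5.3,fy=5.3,interpolation=cv2.INTER_CUBIC)
b=cv2.resize(t[180:255,280:355],None,fx=5.3,fy=5.3,interpolation=cv2.INTER_CUBIC)
h=600
A=np.zeros((540,800,3),np.uint8);A[:a.shape[0],:a.shape[1]]=a[:540];A[:b.shape[0],400:400+b.shape[1]]=b[:,:400]
cv2.imwrite("pics/c1.png",A)
b=cv2.resize(s[150:275,190:340],None,fx=5,fy=4.8,interpolation=cv2.INTER_CUBIC)
cv2.imwrite("pics/c2.png",b)
```

```text
(no output)
```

View pics/c1.png

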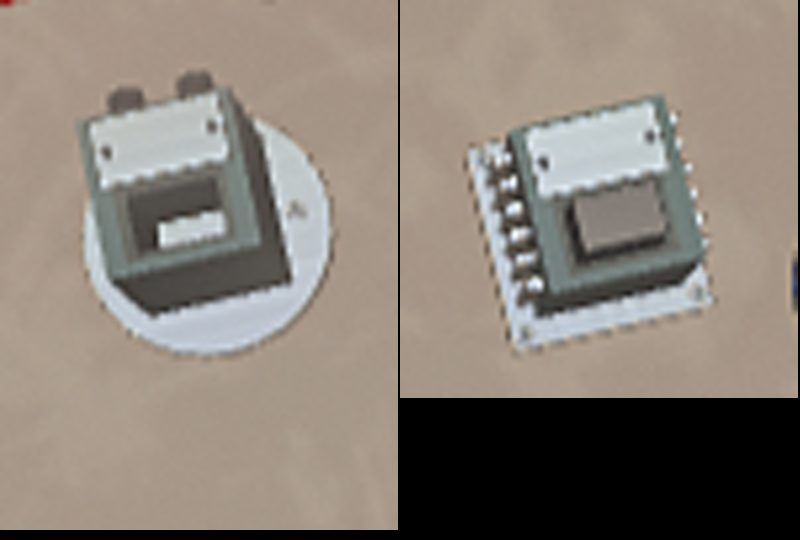

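View pics/c2.png

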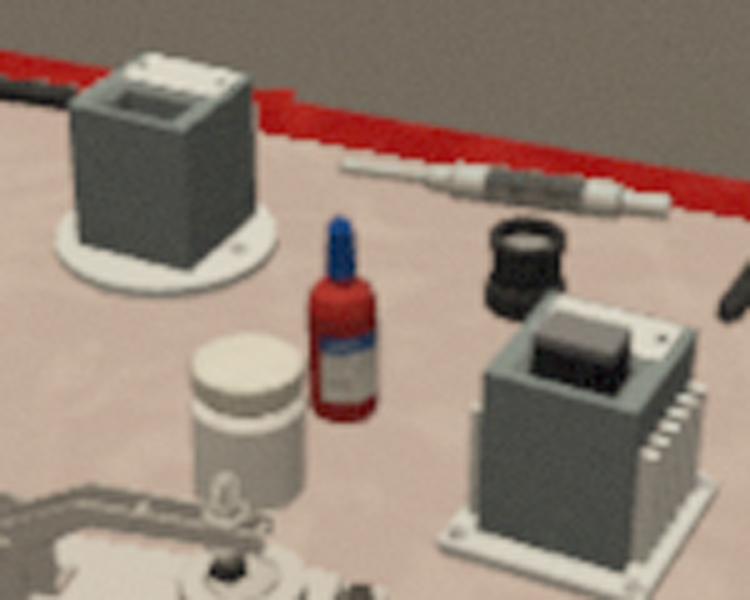

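Both confirmed: in c1 the left block has a round foot, posts and an empty well, and the right block has fins, a square foot and the grey-capped module. Next I'll fit their poses from the top-face corners.

```bash
cat > h.py <<'E'
import cv2,numpy as np
from scipy.optimize import least_squares
from scipy.spatial.transform import Rotation as R
from bench import bot,imaging,job
def proj(n,P):
    c=imaging.calibration(n)
    return cv2.projectPoints(np.array(P,float).reshape(-1,3),c["rvec"],c["tvec"],c["camera_matrix"],None)[0].reshape(-1,2)
def pose(p,P):
    x,y,a=p;P=np.array(P,float);c,s=np.cos(a),np.sin(a)
    return np.c_[x+c*P[:,0]-s*P[:,1],y+s*P[:,0]+c*P[:,1],P[:,2]]
def fit(obs,p0):
    # obs: list of (cam,points,pix)
    f=lambda p:np.concatenate([(proj(n,pose(p,P))-np.array(u)).ravel() for n,P,u in obs])
    return least_squares(f,p0,loss='soft_l1')
def unproj(n,uv,z):
    c=imaging.calibration(n);Rm=cv2.Rodrigues(c["rvec"])[0]
    d=Rm.T@np.linalg.inv(c["camera_matrix"])@np.array([*uv,1.]);o=-Rm.T@c["tvec"]
    return o+d*(z-o[2])/d[2]
top=[[.044,.03,.084],[.044,-.03,.084],[-.02,-.03,.084],[-.02,.03,.084]]
E
python3 - <<'E'
from h import *
o=np.array([150,155]);q=np.array([280,180])
bay=np.array([(78,125),(225,90),(260,243),(118,275)])/5.3+o
ch=np.array([(110,130),(262,97),(302,255),(145,290)])/5.3+q
so=np.array([190,150])
# scene: BL? visible top corners
sb=np.array([(147,55),(252,75),(187,130),(70,105)])/[5,4.8]+so
sc=np.array([(555,295),(693,325),(640,410),(487,372)])/[5,4.8]+so
for n,t,s in(("bay",bay,sb),("ch",ch,sc)):
    x0=unproj("top",t.mean(0),.084)
    for ob in([("top",top,t)],[("scene",top,s)],[("top",top,t),("scene",top,s)]):
        r=fit(ob,[x0[0],x0[1],0.]);print(n,r.x.round(4),r.fun.round(1))
for nm,u,z in(("bottle",(258,217),.096),("jar",(261,249),.061),("loupe",(262,166),.038),("bluebay",(383,228),.084)):
    print(nm,unproj("top",u,z).round(3))
s=bot.get_state();print(s['joint_positions'])
E
```

```text
bay [0.5537 0.1558 0.2394] [-0.5 -0.2  0.6 -0.9  1.   0.  -1.4  1.4]
bay [0.5569 0.1568 0.2326] [-0.7 -0.7  1.   0.3 -0.   0.3 -0.1 -0.1]
bay [0.5546 0.1556 0.2387] [-0.4 -0.7  0.7 -1.3  1.1 -0.5 -1.3  0.9 -1.1 -0.2  0.6  0.7 -0.2  0.8
 -0.5  0.4]
ch [ 0.494  -0.1172  0.1963] [-0.4 -0.5  0.1 -0.4  0.1  0.6  0.2  0.3]
ch [ 0.4973 -0.1173  0.2346] [-1.  -0.9  1.2  0.3  0.3  0.3 -0.5 -0.2]
ch [ 0.495  -0.1177  0.2117] [-0.5 -0.7 -0.1 -1.1  0.4 -0.2  0.6  0.  -0.9 -0.4  1.1  1.2 -0.6  1.1
 -1.1  0.2]
bottle [0.504 0.005 0.096]
jar [0.445 0.001 0.061]
loupe [ 0.626 -0.002  0.038]
bluebay [ 0.48  -0.241  0.084]
[ 1.21850472  0.61570072 -0.0126318   1.42451865  0.00812338  1.10339869
 -0.04041892]
```

```bash
cat >> h.py <<'E'
def Rt(s): return R.from_euler('xyz',s['orientation'])
def go(target,yaw):
    s=bot.get_state();r=Rt(s)
    d=r.inv().apply(np.array(target)-s['eef_pos'])*1000
    rv=(r.inv()*R.from_euler('xyz',[np.pi,0,yaw])).as_rotvec()
    print('t',round(s['time'],2),'shift mm',d.round(1),'rot',rv.round(4),'open',s['opening'].round(4),'F',s['contact_force'].round(1))
E
python3 - <<'E'
from h import *
u=unproj("top",(492,288),.2);print("wash bottle tip",u,proj("scene",[u])," seen approx (447,290)")
go([.208,-.615,.36],.326);go([.495,-.117,.36],.21)
E
```

```text
wash bottle tip [ 0.35831861 -0.38741501  0.2       ] [[439.12092934 277.52356524]]  seen approx (447,290)Traceback (most recent call last):
  File "<stdin>", line 3, in <module>
  File "h.py", line 25, in go
    print('t',round(s['time'],2),'shift mm',d.round(1),'rot',rv.round(4),'open',s['opening'].round(4),'F',s['contact_force'].round(1))
                                                                                ^^^^^^^^^^^^^^^^^^
AttributeError: 'float' object has no attribute 'round'
```

```bash
sed -i "s/s\['opening'\].round(4)/round(s['opening'],4)/" h.py
python3 - <<'E'
from h import *
go([.208,-.615,.36],.326);go([.495,-.117,.36],.21)
E
```

```text
t 0.15 shift mm [   0.2   -0.5 -115.6] rot [-0.002   0.     -0.0001] open 0.0855 F [-0.8 -1.  -0.3]
t 0.15 shift mm [ 431.5 -380.4 -114.9] rot [-2.000e-03  1.000e-04  1.159e-01] open 0.0855 F [-0.8 -1.  -0.3]
```

Emit:
play_rows([
  [0,0,-40,0,0,0,60],
  [0,0,-80,0,0,0,60],
  [0,0,-115,0,0,0,60],
  [0,0,-115,0,0,0,60],
  [31,-27,-115,0,0,0.01,60],
  [62,-54,-115,0,0,0.02,60],
  [93,-82,-115,0,0,0.03,60],
  [124,-109,-115,0,0,0.04,60],
  [155,-137,-115,0,0,0.05,60],
  [186,-164,-115,0,0,0.06,60],
  [217,-191,-115,0,0,0.07,60],
  [248,-219,-115,0,0,0.08,60],
  [279,-246,-115,0,0,0.09,60],
  [310,-273,-115,0,0,0.1,60],
  [341,-301,-115,0,0,0.11,60],
  [372,-328,-115,0,0,0.116,60],
  [403,-355,-115,-0.002,0,0.116,60],
  [431,-380,-115,-0.002,0,0.116,60],
  [431,-380,-115,-0.002,0,0.116,60],
  [431,-380,-115,-0.002,0,0.116,60],
])

```text
time: 1.82
eef_pos: [0.4954, -0.1149, 0.3597]
orientation: [3.141, 0.0, 0.216]
contact_force: [0.6, -1.0, -0.1]
opening: 0.0601
```

Run:
```python
from h import *
s=bot.get_state();print(s['eef_pos'],s['orientation'])
go([.495,-.117,.20],.21)
```

```text
[ 0.49541067 -0.11486404  0.35973584] [3.14085893e+00 3.81159042e-04 2.16463204e-01]
t 1.82 shift mm [ -0.8   1.9 159.7] rot [0.0007 0.0004 0.0065] open 0.0601 F [ 0.6 -1.  -0.1]
```

Emit:
play_rows([
  [0,0,40,0,0,0,60],
  [0,1,80,0,0,0,60],
  [-1,2,120,0,0,0,60],
  [-1,2,155,0,0,0,60],
  [-1,2,155,0,0,0,60],
  [-1,2,155,0,0,0,60],
])

```text
time: 2.32
eef_pos: [0.4928, -0.1217, 0.2044]
orientation: [3.141, 0.004, 0.207]
contact_force: [0.3, -0.6, 1.3]
opening: 0.0597
```

Run:
```python
from h import *
s=bot.get_state();print(s['eef_pos'],s['orientation'],s['joint_velocities'].round(3))
np.save("ch_pose.npy",np.r_[s['eef_pos'],s['orientation']])
im=imaging.grab_frame("wrist")[:,:,::-1];cv2.imwrite("pics/w1.png",im)
```

```text
[ 0.49284462 -0.12165481  0.20439154] [3.14061354 0.00399137 0.20743521] [-0.004 -0.053 -0.016 -0.08  -0.005  0.002 -0.   ]
```

View pics/w1.png

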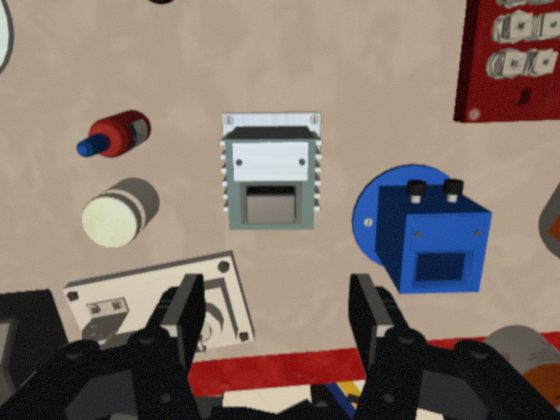

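The wrist view shows the charging dock at (271,180) with its module cap at (271,206), the blue decoy right at (430,235), and the bottle and jar at left. I'll enlarge the dock and measure it.

Run:
```python
from h import *
s=bot.get_state();print(s['eef_pos'],s['orientation'],s['joint_velocities'].round(3))
np.save("ch_pose.npy",np.r_[s['eef_pos'],s['orientation']])
im=imaging.grab_frame("wrist")[:,:,::-1];cv2.imwrite("pics/w2.png",im)
s=bot.get_state();print(s['eef_pos'],s['orientation'],s['joint_velocities'].round(3))
c=im[105:240,210:335];cv2.imwrite("pics/w2c.png",cv2.resize(c,None,fx=4.4,fy=4.4,interpolation=cv2.INTER_CUBIC))
```

```text
[ 0.49468689 -0.12153105  0.20634596] [ 3.13871831e+00 -1.00134853e-03  2.07943325e-01] [-0.005 -0.034 -0.012 -0.043  0.    -0.004 -0.001]
[ 0.49563595 -0.12137619  0.20742112] [ 3.13765386 -0.00379768  0.20831204] [-0.005 -0.019 -0.008 -0.015  0.002 -0.005 -0.001]
```

View pics/w2c.png

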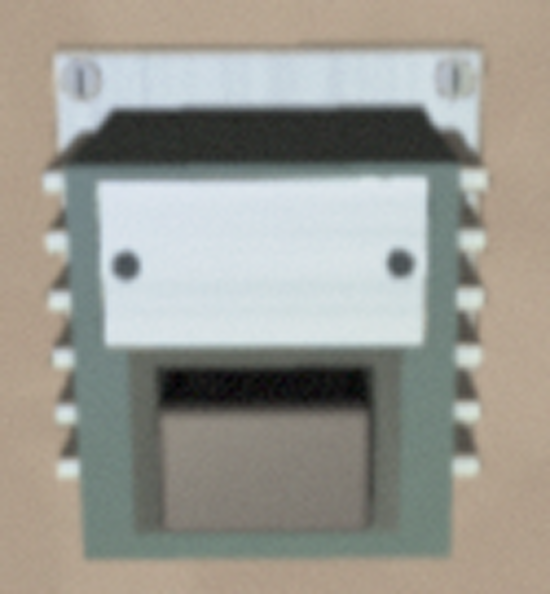

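```bash
cat >> h.py <<'E'
def wproj(ps,P):
    c=imaging.calibration("wrist");H=c["hand_eye"];r=R.from_euler('xyz',ps[3:])
    T=r.inv().apply(np.array(P)-ps[:3]); C=(T-H[:3,3])@H[:3,:3]
    u=C@c["camera_matrix"].T;return u[:,:2]/u[:,2:]
def wfit(ps,obs,p0):
    f=lambda p:np.concatenate([(wproj(ps,pose(p,P))-np.array(u)).ravel() for P,u in obs])
    return least_squares(f,p0,loss='soft_l1')
E
python3 - <<'E'
from h import *
ps=np.load("ch_pose.npy")
u=np.array([(62,163),(465,163),(450,557),(85,557)])/4.4+[210,105]
r=wfit(ps,[(top,u)],[.495,-.117,.2]);print(r.x,r.fun.round(1))
def cap(z): return [[.01,.016,z],[.01,-.016,z],[-.01,-.016,z],[-.01,.016,z]]
v=np.array([(160,405),(370,405),(366,530),(166,530)])/4.4+[210,105]
for z in(.099,.1015,.104):
    q=wfit(ps,[(cap(z),v)],[.495,-.117,.2]);print(z,q.x,q.fun.round(1),q.cost)
x=r.x
go([x[0],x[1],.15],x[2])
E
```

```text
[ 0.49594697 -0.11798785  0.20928036] [ 0.6 -0.  -0.3 -0.2  0.3  0.  -0.6  0.3]
0.099 [ 0.4964913  -0.11794688  0.20688381] [-0.6 -0.1  0.7 -0.1  1.1  0.1 -1.2  0.1] 1.5201965373902435
0.1015 [ 0.49733512 -0.11780427  0.20679691] [-0.9 -0.2  1.  -0.2  1.4  0.3 -1.5  0.3] 2.362909918325366
0.104 [ 0.49817762 -0.11766275  0.20676451] [-1.2 -0.4  1.2 -0.4  1.6  0.4 -1.7  0.5] 3.3951194414764254
t 2.42 shift mm [ 0.8 -3.5 57.4] rot [ 0.0039 -0.0038 -0.001 ] open 0.0599 F [ 0.4  0.5 -0.4]
```

Emit:
play_rows([
  [0,-2,20,0,0,0,0],
  [1,-3,40,0.003,-0.003,0,0],
  [1,-3,62,0.003,-0.003,0,0],
  [1,-3,62,0.003,-0.003,0,0],
  [1,-3,62,0.003,-0.003,0,0],
  [1,-3,62,0.003,-0.003,0,0],
  [1,-3,62,0.003,-0.003,0,0],
  [1,-3,62,0.003,-0.003,0,0],
  [1,-3,62,0.003,-0.003,0,0],
])

```text
time: 3.17
eef_pos: [0.4953, -0.1174, 0.1445]
orientation: [-3.142, 0.001, 0.21]
contact_force: [-0.4, -0.8, -1.1]
opening: 0.0002
```

Run:
```python
from h import *
s=bot.get_state();print(s['eef_pos'],s['orientation'],s['joint_velocities'].round(3))
go([.496,-.118,.12],.209)
im=imaging.grab_frame("wrist")[:,:,::-1];cv2.imwrite("pics/w3.png",im)
go([.496,-.118,.12],.209)
```

```text
[ 0.49530682 -0.11741417  0.14447299] [-3.14152366e+00  7.55599253e-04  2.09710297e-01] [-0.     0.011  0.001  0.008 -0.001 -0.003 -0.   ]
t 3.17 shift mm [ 0.6  0.7 24.5] rot [-0.0001  0.0008  0.0007] open 0.0002 F [-0.4 -0.8 -1.1]
t 3.22 shift mm [ 0.8  0.8 24.2] rot [-0.0003  0.0014  0.0008] open 0.0001 F [-0.9  0.  -1.2]
```

View pics/w3.png

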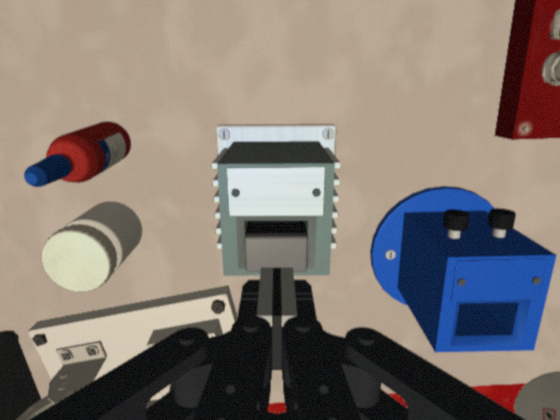

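Emit:
play_rows([
  [0.5,0.5,10,0,0,0,0],
  [0.5,0.5,18,0,0,0,0],
  [0.5,0.5,22,0,0,0,0],
  [0.5,0.5,23,0,0,0,0],
  [0.5,0.5,24,0,0,0,0],
  [0.5,0.5,25,0,0,0,0],
  [0.5,0.5,26,0,0,0,0],
  [0.5,0.5,27,0,0,0,0],
  [0.5,0.5,28,0,0,0,0],
  [0.5,0.5,28,0,0,0,0],
])

```text
time: 4.05
eef_pos: [0.4951, -0.1176, 0.1152]
orientation: [-3.14, 0.003, 0.21]
contact_force: [-0.4, 0.6, -0.4]
opening: 0.0003
```

Emit:
play_rows([
  [0,0,1,0,0,0,0],
  [0,0,2,0,0,0,0],
  [0,0,3,0,0,0,0],
  [0,0,3,0,0,0,0],
  [0,0,3,0,0,0,0],
])

```text
time: 4.47
eef_pos: [0.4956, -0.1177, 0.1131]
orientation: [-3.141, 0.002, 0.21]
contact_force: [-1.0, -0.3, 6.1]
opening: -0.0001
```

Emit:
play_rows([
  [0,0,1,0,0,0,0],
  [0,0,2,0,0,0,0],
  [0,0,3,0,0,0,0],
  [0,0,4,0,0,0,0],
  [0,0,5,0,0,0,0],
  [0,0,5,0,0,0,0],
  [0,0,5,0,0,0,0],
])

```text
time: 5.05
eef_pos: [0.4957, -0.1177, 0.1085]
orientation: [-3.141, 0.001, 0.21]
contact_force: [-2.0, 0.4, 7.6]
opening: 0.0
```

Emit:
play_rows([
  [0,0,0.7,0,0,0,0],
  [0,0,1.4,0,0,0,0],
  [0,0,2,0,0,0,0],
  [0,0,2,0,0,0,0],
  [0,0,2,0,0,0,0],
])

```text
time: 5.47
eef_pos: [0.4958, -0.1177, 0.1067]
orientation: [-3.142, 0.001, 0.21]
contact_force: [-1.5, 0.8, 9.8]
opening: -0.0003
```

Emit:
play_rows([
  [0,0,0.5,0,0,0,0],
  [0,0,1,0,0,0,0],
  [0,0,1,0,0,0,0],
  [0,0,1,0,0,0,0],
])

```text
time: 5.8
eef_pos: [0.496, -0.1177, 0.1059]
orientation: [3.141, 0.001, 0.21]
contact_force: [-0.9, 0.5, 9.9]
opening: 0.0
```

Emit:
play_rows([
  [0,0,0.3,0,0,0,0],
  [0,0,0.5,0,0,0,0],
  [0,0,0.5,0,0,0,0],
])

```text
time: 6.05
eef_pos: [0.4962, -0.1177, 0.1058]
orientation: [3.141, 0.0, 0.21]
contact_force: [-1.7, 0.4, 12.2]
opening: -0.0001
```

Emit:
play_rows([
  [0,0,0.3,0,0,0,0],
  [0,0,0.3,0,0,0,0],
  [0,0,0.3,0,0,0,0],
])

```text
time: 6.3
eef_pos: [0.4963, -0.1177, 0.1057]
orientation: [3.141, -0.0, 0.21]
contact_force: [-2.9, 0.9, 14.7]
opening: -0.0001
```

Emit:
play_rows([
  [0,0,-8,0,0,0,0],
  [0,0,-20,0,0,0,0],
  [0,0,-40,0,0,0,0],
  [0,0,-62,0,0,0,30],
  [0,0,-62,0,0,0,60],
  [0,0,-62,0,0,0,60],
  [0,0,-62,0,0,0,60],
])

```text
time: 6.88
eef_pos: [0.4948, -0.1176, 0.1651]
orientation: [-3.14, 0.004, 0.21]
contact_force: [-1.0, -0.1, 0.4]
opening: 0.048
```

Run:
```python
from h import *
s=bot.get_state();np.save("ch2.npy",np.r_[s['eef_pos'],s['orientation']])
im=imaging.grab_frame("wrist")[:,:,::-1];cv2.imwrite("pics/w4.png",im)
go([.496,-.118,.105],.209)
```

```text
t 6.93 shift mm [ 1.7  0.8 59.7] rot [-0.0018  0.0047  0.0008] open 0.0552 F [-0.5  0.6  0.1]
```

View pics/w4.png

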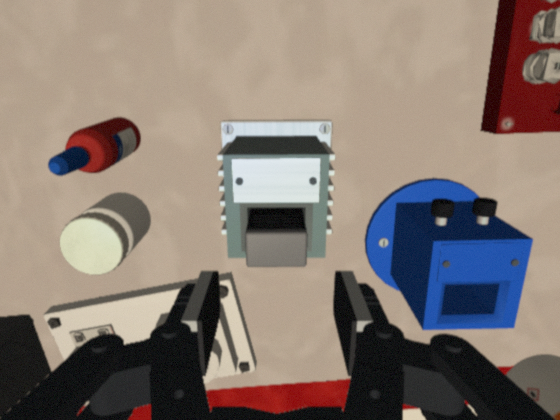

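The module has risen: the cap is now larger, at (276,248), and stands well proud of the dock. Now I'll go down and grasp it.

Emit:
play_rows([
  [1,0.5,20,0,0.003,0,60],
  [1,0.5,40,0,0.003,0,60],
  [1,0.5,50,0,0.003,0,60],
  [1,0.5,56,0,0.003,0,60],
  [1,0.5,60,0,0.003,0,60],
  [1,0.5,60,0,0.003,0,60],
  [1,0.5,60,0,0.003,0,60],
  [1,0.5,60,0,0.003,0,60],
])

```text
time: 7.6
eef_pos: [0.4967, -0.1179, 0.1062]
orientation: [-3.141, -0.001, 0.21]
contact_force: [-0.1, -1.1, 0.6]
opening: 0.0602
```

Run:
```python
from h import *
go([.496,-.118,.105],.209)
im=imaging.grab_frame("wrist")[:,:,::-1];cv2.imwrite("pics/w5.png",im)
```

```text
t 7.6 shift mm [-0.7 -0.1  1.2] rot [-0.0005 -0.0015  0.0009] open 0.0602 F [-0.1 -1.1  0.6]
```

View pics/w5.png

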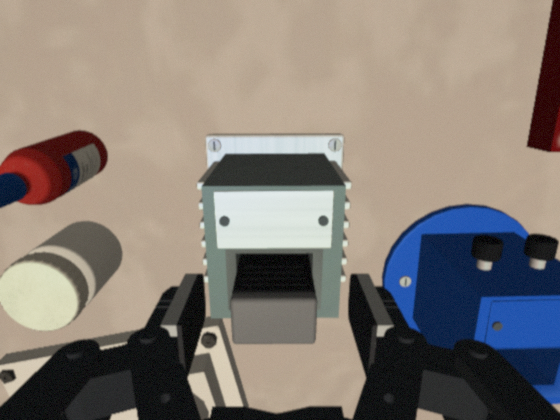

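The module sits centred between the pads (cap at columns 232 to 316, pads at 195 and 355). Now I'll close and lift straight up.

Emit:
play_rows([
  [-0.5,0,1,0,0,0,25],
  [-0.5,0,1,0,0,0,25],
  [-0.5,0,1,0,0,0,25],
  [-0.5,0,1,0,0,0,25],
  [-0.5,0,1,0,0,0,25],
  [-0.5,0,1,0,0,0,25],
])

```text
time: 8.15
eef_pos: [0.4958, -0.118, 0.1048]
orientation: [-3.141, -0.0, 0.21]
contact_force: [-0.5, 0.6, 2.5]
opening: 0.0309
```

Run:
```python
from h import *
s=bot.get_state();np.save("grip.npy",np.r_[s['eef_pos'],s['orientation']])
print(s['contact_force'],s['wrist_torque'],s['opening'],s['eef_pos'])
im=imaging.grab_frame("wrist")[:,:,::-1];cv2.imwrite("pics/w6.png",im)
cv2.imwrite("pics/w6c.png",cv2.resize(im[130:360,170:380],None,fx=2.6,fy=2.6,interpolation=cv2.INTER_CUBIC))
```

```text
[-0.53525791  0.56067426  2.48555068] [ 0.03089822  0.14884461 -0.04794514] 0.03085738376509099 [ 0.49579463 -0.11797799  0.10478181]
```

View pics/w6c.png

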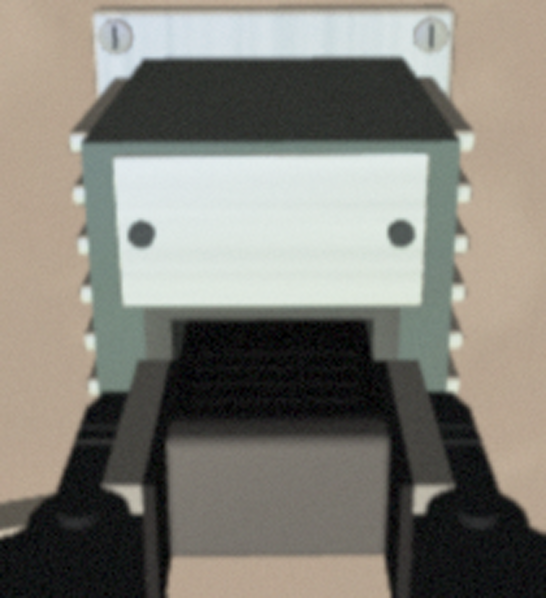

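```bash
cat >> h.py <<'E'
def cap(z): return [[.01,.016,z],[.01,-.016,z],[-.01,-.016,z],[-.01,.016,z]]
E
python3 - <<'E'
from h import *
ps=np.load("grip.npy")
b=np.array([(83,141),(460,141)])/2.6+[170,130]
v=np.array([(165,432),(389,432),(387,556),(167,556)])/2.6+[170,130]
d=wfit(ps,[(top[:2],b)],[.496,-.118,.209]);print('dock',d.x,d.fun)
for z in(.114,.116,.118):
  m=wfit(ps,[(cap(z),v)],[.496,-.118,.209]);print(z,m.x,m.fun.round(1),m.cost)
E
```

```text
dock [ 0.49583817 -0.11764884  0.20949755] [-1.13386895  0.0503891   1.13366015  0.0476089 ]
0.114 [ 0.49601355 -0.11849073  0.20952238] [-1.2  0.8  1.2  0.8 -0.  -0.8  0.  -0.8] 2.300418991894383
0.116 [ 0.49736894 -0.11820226  0.2095209 ] [-2.   0.4  2.   0.4  0.7 -0.4 -0.7 -0.4] 3.228563932660137
0.118 [ 0.49873416 -0.11791163  0.20952019] [-2.8  0.   2.8  0.   1.4  0.  -1.4  0. ] 5.430868874929027
```

Emit:
play_rows([
  [0,0,-4,0,0,0,25],
  [0,0,-12,0,0,0,25],
  [0,0,-22,0,0,0,25],
  [0,0,-34,0,0,0,25],
  [0,0,-48,0,0,0,25],
  [0,0,-65,0,0,0,25],
  [0,0,-90,0,0,0,25],
  [0,0,-120,0,0,0,25],
  [0,0,-140,0,0,0,25],
  [0,0,-140,0,0,0,25],
  [0,0,-140,0,0,0,25],
])

```text
time: 9.12
eef_pos: [0.4962, -0.1182, 0.2461]
orientation: [3.141, -0.003, 0.21]
contact_force: [-1.0, 0.4, -1.4]
opening: 0.031
```

Run:
```python
from h import *
# stop 75 mm short (toward -x) of the bay for viewing? and direct
go([.555,.156,.245],.237)
for n in("scene","wrist"):
    cv2.imwrite(f"pics/{n}7.png",imaging.grab_frame(n)[:,:,::-1])
```

```text
t 9.12 shift mm [ 114.6 -256.     1.4] rot [ 0.0004 -0.0032 -0.0273] open 0.031 F [-1.   0.4 -1.4]
```

View pics/scene7.png

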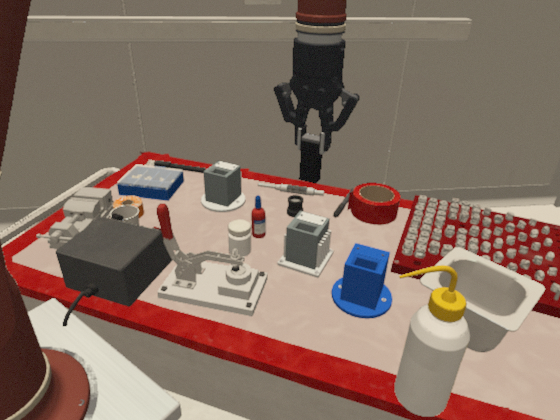

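View pics/wrist7.png

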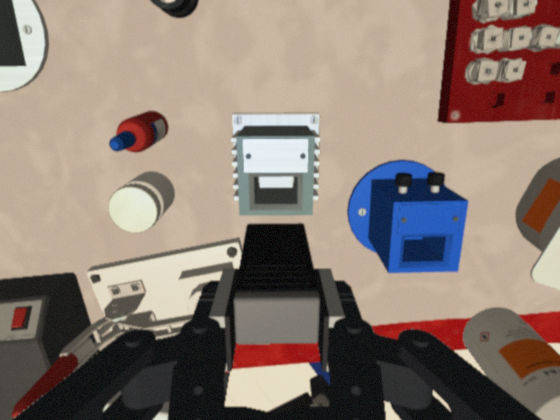

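The module is held at wrist (277,290), hanging clear. The charger's well at (277,190) is empty. Carrying it over to the test bay.

Emit:
play_rows([
  [10,-22,0,0,0,0,25],
  [24,-54,0,0,0,-0.004,25],
  [39,-86,0,0,0,-0.008,25],
  [53,-118,0,0,0,-0.012,25],
  [67,-150,0,0,-0.001,-0.016,25],
  [81,-182,0,0,-0.002,-0.02,25],
  [95,-213,0,0,-0.003,-0.024,25],
  [105,-236,0,0,-0.003,-0.027,25],
  [112,-250,0,0,-0.003,-0.027,25],
  [114.5,-256,0,0,-0.003,-0.027,25],
  [114.5,-256,0,0,-0.003,-0.027,25],
  [114.5,-256,0,0,-0.003,-0.027,25],
  [114.5,-256,0,0,-0.003,-0.027,25],
  [114.5,-256,0,0,-0.003,-0.027,25],
])

```text
time: 10.38
eef_pos: [0.5544, 0.1538, 0.2446]
orientation: [3.141, 0.004, 0.234]
contact_force: [-0.6, -1.2, -0.8]
opening: 0.0311
```

Run:
```python
from h import *
s=bot.get_state();np.save("bay1.npy",np.r_[s['eef_pos'],s['orientation']])
im=imaging.grab_frame("wrist")[:,:,::-1];cv2.imwrite("pics/w8.png",im)
go([.555,.156,.245],.237)
cv2.imwrite("pics/w8c.png",cv2.resize(im[90:370,170:390],None,fx=2.1,fy=2.1,interpolation=cv2.INTER_CUBIC))
cv2.imwrite("pics/w8d.png",cv2.resize(im[95:235,210:345],None,fx=4.2,fy=4.2,interpolation=cv2.INTER_CUBIC))
```

```text
t 10.43 shift mm [ 1.  -1.7 -0.2] rot [-0.0001  0.0033 -0.003 ] open 0.0309 F [ 0.3  0.2 -1.7]
```

View pics/w8c.png

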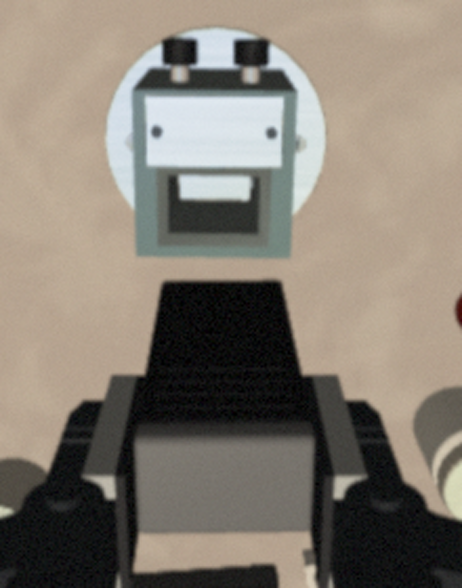

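View pics/w8d.png

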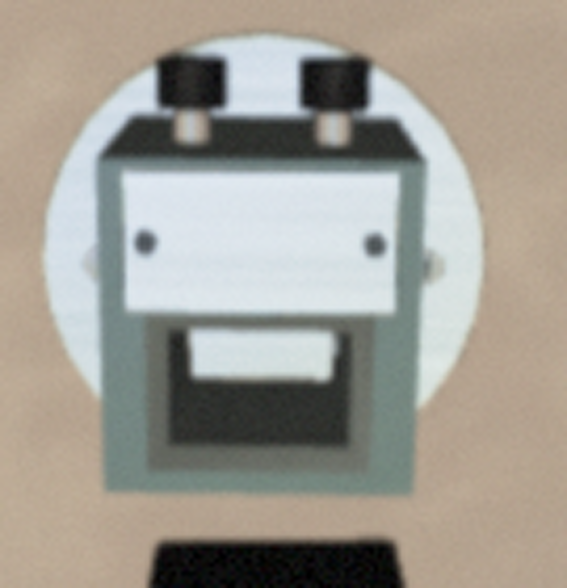

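Run:
```python
from h import *
ps=np.load("bay1.npy")
u=np.array([(98,158),(425,161),(413,494),(105,491)])/4.2+[210,95]
w=np.array([(147,318),(372,320),(368,470),(148,468)])/4.2+[210,95]
ch=[[.0155,.0215,.084],[.0155,-.0215,.084],[-.0155,-.0215,.084],[-.0155,.0215,.084]]
for o in([(top,u)],[(ch,w)],[(top,u),(ch,w)]):
    r=wfit(ps,o,[.555,.156,.24]);print('bay',r.x,r.fun.round(1))
z=ps[2]
v=np.array([(134,433),(314,435),(312,532),(136,530)])/2.1+[170,90]
lo=np.array([(162,283),(282,283)])/2.1+[170,90]
zt=z+.0112
m=wfit(ps,[(cap(zt),v)],[.555,.156,.24]);print('cap',m.x,m.fun.round(1),m.x-np.r_[ps[:2],ps[5]])
low=[[.01,.016,zt-.078],[.01,-.016,zt-.078]]
m2=wfit(ps,[(low,lo)],[.555,.156,.24]);print('low',m2.x,m2.fun.round(1))
for dz in(-.003,.003):
  l=[[.01,.016,zt-.078+dz],[.01,-.016,zt-.078+dz]]; m3=wfit(ps,[(l,lo)],[.555,.156,.24]);print('low',dz,m3.x,m3.fun.round(1))
```

```text
bay [0.55597115 0.15724128 0.22284698] [-0.8 -0.3  0.7 -0.2  0.3  0.3 -0.3  0.3]
bay [0.55560563 0.15736603 0.22159672] [-0.8 -0.9  0.7 -0.8  0.4  1.1 -0.4  1. ]
bay [0.55585683 0.15731701 0.22234912] [-0.9 -0.2  0.6 -0.   0.2  0.4 -0.4  0.4 -0.7 -1.2  0.8 -1.1  0.6  0.8
 -0.3  0.7]
cap [0.55608636 0.15354031 0.22045339] [-1.6 -0.2  2.8 -0.2  0.9  0.3 -1.2  0.4] [ 0.00171697 -0.00028883 -0.0132798 ]
low [0.55284433 0.15327825 0.2329218 ] [-0.3  0.   0.3  0. ]
low -0.003 [0.55170881 0.15301174 0.23291798] [ 0.1 -0.  -0.1 -0. ]
low 0.003 [0.55398173 0.15354517 0.23292452] [-0.8  0.   0.8  0. ]
```

Run:
```python
from h import *
go([.5562,.1573,.16],.2225)
```

```text
t 10.43 shift mm [ 2.7 -2.7 84.8] rot [-0.0001  0.0033  0.0115] open 0.0309 F [ 0.3  0.2 -1.7]
```

Emit:
play_rows([
  [1.5,-1,15,0,0,0.014,25],
  [1.5,-1,35,0,0,0.014,25],
  [1.5,-1,55,0,0,0.014,25],
  [1.5,-1,72,0,0,0.014,25],
  [1.5,-1,82,0,0,0.014,25],
  [1.5,-1,85,0,0,0.014,25],
  [1.5,-1,85,0,0,0.014,25],
  [1.5,-1,85,0,0,0.014,25],
  [1.5,-1,85,0,0,0.014,25],
  [1.5,-1,85,0,0,0.014,25],
])

```text
time: 11.27
eef_pos: [0.5561, 0.1577, 0.161]
orientation: [-3.14, 0.0, 0.223]
contact_force: [0.4, -0.6, -0.7]
opening: 0.0311
```

Run:
```python
from h import *
go([.5562,.1573,.105],.2225)
s=bot.get_state();np.save("bay2.npy",np.r_[s['eef_pos'],s['orientation']])
im=imaging.grab_frame("wrist")[:,:,::-1]
sc=imaging.grab_frame("scene")[:,:,::-1]
go([.5562,.1573,.105],.2225)
A=np.hstack([cv2.resize(im[60:360,170:390],(400,545),interpolation=cv2.INTER_CUBIC),cv2.resize(sc[110:220,185:265],(396,545),interpolation=cv2.INTER_CUBIC)])
cv2.imwrite("pics/w9.png",A)
```

```text
t 11.27 shift mm [ 0.1  0.5 56. ] rot [-0.0012  0.0005  0.0003] open 0.0311 F [ 0.4 -0.6 -0.7]
t 11.37 shift mm [ 0.4  0.5 55.6] rot [-0.0012  0.0013  0.0003] open 0.0309 F [-0.1  0.4 -0.5]
```

View pics/w9.png

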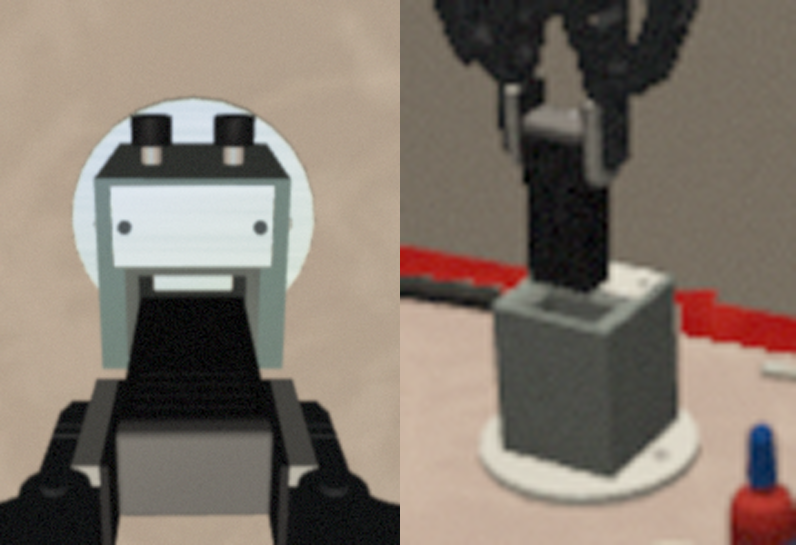

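The module is upright and its lower end is lined up over the bay's mouth. I'll lower it in steps and watch the force.

Emit:
play_rows([
  [0,0.4,3,0,0,0,25],
  [0,0.4,6,0,0,0,25],
  [0,0.4,9,0,0,0,25],
  [0,0.4,12,0,0,0,25],
  [0,0.4,15,0,0,0,25],
  [0,0.4,15,0,0,0,25],
  [0,0.4,15,0,0,0,25],
])

```text
time: 11.95
eef_pos: [0.5553, 0.157, 0.1444]
orientation: [-3.141, 0.004, 0.223]
contact_force: [1.2, -0.4, -0.9]
opening: 0.031
```

Emit:
play_rows([
  [0,0,3,0,0,0,25],
  [0,0,6,0,0,0,25],
  [0,0,9,0,0,0,25],
  [0,0,12,0,0,0,25],
  [0,0,15,0,0,0,25],
  [0,0,15,0,0,0,25],
])

```text
time: 12.45
eef_pos: [0.5549, 0.1569, 0.129]
orientation: [-3.141, 0.004, 0.223]
contact_force: [0.1, 0.0, -1.8]
opening: 0.031
```

Emit:
play_rows([
  [0,0,3,0,0,0,25],
  [0,0,6,0,0,0,25],
  [0,0,9,0,0,0,25],
  [0,0,12,0,0,0,25],
  [0,0,15,0,0,0,25],
  [0,0,18,0,0,0,25],
  [0,0,20,0,0,0,25],
  [0,0,20,0,0,0,25],
  [0,0,20,0,0,0,25],
])

```text
time: 13.2
eef_pos: [0.5553, 0.1571, 0.1097]
orientation: [-3.141, 0.003, 0.223]
contact_force: [-0.6, 0.5, -1.3]
opening: 0.031
```

Emit:
play_rows([
  [0,0,1,0,0,0,25],
  [0,0,2,0,0,0,25],
  [0,0,3,0,0,0,25],
  [0,0,4,0,0,0,25],
  [0,0,4,0,0,0,25],
  [0,0,4,0,0,0,25],
])

```text
time: 13.7
eef_pos: [0.5552, 0.1571, 0.1057]
orientation: [-3.141, 0.003, 0.223]
contact_force: [0.3, 0.6, -1.4]
opening: 0.0311
```

Emit:
play_rows([
  [0,0,0.5,0,0,0,25],
  [0,0,1,0,0,0,25],
  [0,0,1,0,0,0,25],
  [0,0,1,0,0,0,25],
])

```text
time: 14.03
eef_pos: [0.5554, 0.1572, 0.1051]
orientation: [-3.141, 0.002, 0.223]
contact_force: [-0.4, 0.2, 0.7]
opening: 0.0312
```

Contact: the force went from -1.4 to +0.7 N. I'll open to 52 mm, raise, then close and look.

Emit:
play_rows([
  [0,0,0,0,0,0,52],
  [0,0,0,0,0,0,52],
  [0,0,0,0,0,0,52],
  [0,0,0,0,0,0,52],
  [0,0,-10,0,0,0,52],
  [0,0,-25,0,0,0,52],
  [0,0,-45,0,0,0,30],
  [0,0,-45,0,0,0,0],
  [0,0,-45,0,0,0,0],
  [0,0,-45,0,0,0,0],
  [0,0,-45,0,0,0,0],
])

```text
time: 14.95
eef_pos: [0.5548, 0.1568, 0.1491]
orientation: [-3.141, 0.005, 0.223]
contact_force: [0.5, -0.4, -0.9]
opening: -0.0001
```

Run:
```python
from h import *
go([.5557,.1573,.135],.2225)
im=imaging.grab_frame("wrist")[:,:,::-1]
cv2.imwrite("pics/w10.png",im)
sc=imaging.grab_frame("scene")[:,:,::-1]
cv2.imwrite("pics/s10.png",cv2.resize(sc[110:270,180:350],None,fx=3.5,fy=3.5,interpolation=cv2.INTER_CUBIC))
```

```text
t 14.95 shift mm [ 1.1 -0.3 14.1] rot [-0.0008  0.0046  0.0003] open -0.0001 F [ 0.5 -0.4 -0.9]
```

View pics/w10.png

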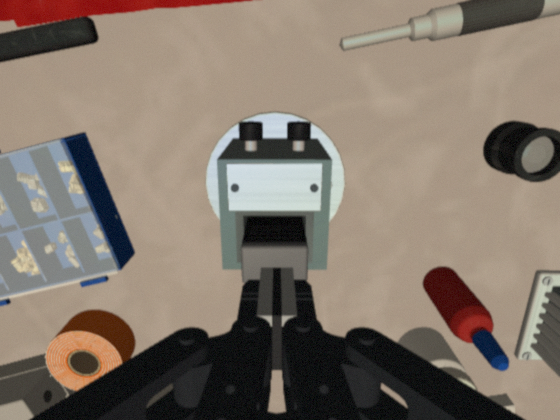

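View pics/s10.png

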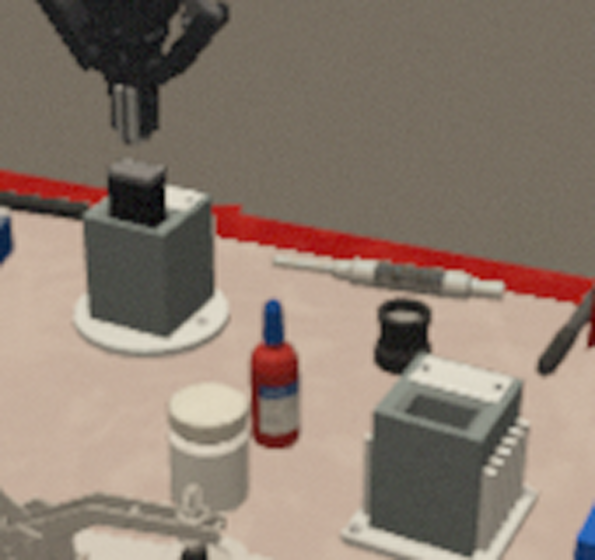

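The module stands upright in the bay at full height (cap at (275,258)). Now pressing with closed fingertips.

Emit:
play_rows([
  [0.6,0,9,0,0.002,0,0],
  [0.6,0,15,0,0.002,0,0],
  [0.6,0,18,0,0.002,0,0],
  [0.6,0,19,0,0.002,0,0],
  [0.6,0,20,0,0.002,0,0],
  [0.6,0,21,0,0.002,0,0],
  [0.6,0,22,0,0.002,0,0],
  [0.6,0,23,0,0.002,0,0],
  [0.6,0,24,0,0.002,0,0],
  [0.6,0,24,0,0.002,0,0],
])

```text
time: 15.88
eef_pos: [0.5559, 0.1572, 0.1259]
orientation: [-3.141, 0.001, 0.223]
contact_force: [-0.0, -0.7, 3.8]
opening: 0.0002
```

Emit:
play_rows([
  [0,0,1.2,0,0,0,0],
  [0,0,2.4,0,0,0,0],
  [0,0,3.6,0,0,0,0],
  [0,0,4.8,0,0,0,0],
  [0,0,6,0,0,0,0],
  [0,0,7.2,0,0,0,0],
  [0,0,8.4,0,0,0,0],
  [0,0,9.6,0,0,0,0],
  [0,0,10.8,0,0,0,0],
  [0,0,12,0,0,0,0],
  [0,0,12,0,0,0,0],
  [0,0,12,0,0,0,0],
])

```text
time: 16.88
eef_pos: [0.5563, 0.1573, 0.1144]
orientation: [-3.141, -0.0, 0.223]
contact_force: [-2.1, -1.5, 7.3]
opening: -0.0001
```

Emit:
play_rows([
  [0,0,0.8,0,0,0,0],
  [0,0,1.6,0,0,0,0],
  [0,0,2.4,0,0,0,0],
  [0,0,3,0,0,0,0],
  [0,0,3,0,0,0,0],
])

```text
time: 17.3
eef_pos: [0.5563, 0.1573, 0.1114]
orientation: [-3.141, -0.0, 0.223]
contact_force: [-0.0, -0.8, 7.0]
opening: -0.0
```

Emit:
play_rows([
  [0,0,0.4,0,0,0,0],
  [0,0,0.8,0,0,0,0],
  [0,0,1.2,0,0,0,0],
  [0,0,1.2,0,0,0,0],
])

```text
time: 17.63
eef_pos: [0.5563, 0.1573, 0.1103]
orientation: [-3.141, -0.0, 0.223]
contact_force: [-0.9, -0.9, 7.5]
opening: 0.0002
```

Emit:
play_rows([
  [0,0,0.4,0,0,0,0],
  [0,0,0.8,0,0,0,0],
  [0,0,0.8,0,0,0,0],
])

```text
time: 17.88
eef_pos: [0.5563, 0.1573, 0.1095]
orientation: [-3.141, -0.0, 0.223]
contact_force: [-0.6, -1.3, 6.9]
opening: -0.0
```

Emit:
play_rows([
  [0,0,0.4,0,0,0,0],
  [0,0,0.8,0,0,0,0],
  [0,0,0.8,0,0,0,0],
])

```text
time: 18.13
eef_pos: [0.5563, 0.1573, 0.1088]
orientation: [-3.141, -0.0, 0.223]
contact_force: [-1.5, -1.3, 7.7]
opening: 0.0
```

Emit:
play_rows([
  [0,0,0.4,0,0,0,0],
  [0,0,0.8,0,0,0,0],
  [0,0,0.8,0,0,0,0],
])

```text
time: 18.38
eef_pos: [0.5564, 0.1574, 0.1081]
orientation: [-3.141, -0.001, 0.223]
contact_force: [-1.7, -1.1, 8.8]
opening: 0.0002
```

Emit:
play_rows([
  [0,0,0.4,0,0,0,0],
  [0,0,0.8,0,0,0,0],
  [0,0,0.8,0,0,0,0],
])

```text
time: 18.63
eef_pos: [0.5565, 0.1574, 0.1074]
orientation: [-3.141, -0.001, 0.223]
contact_force: [-1.7, -0.4, 8.5]
opening: -0.0004
```

Emit:
play_rows([
  [0,0,0.4,0,0,0,0],
  [0,0,0.7,0,0,0,0],
  [0,0,0.7,0,0,0,0],
])

```text
time: 18.88
eef_pos: [0.5565, 0.1574, 0.1068]
orientation: [-3.141, -0.001, 0.223]
contact_force: [-2.0, -0.7, 9.6]
opening: -0.0001
```

Emit:
play_rows([
  [0,0,0.4,0,0,0,0],
  [0,0,0.7,0,0,0,0],
  [0,0,0.7,0,0,0,0],
])

```text
time: 19.13
eef_pos: [0.5566, 0.1574, 0.1062]
orientation: [-3.141, -0.001, 0.223]
contact_force: [-1.6, -1.0, 9.4]
opening: 0.0003
```

Emit:
play_rows([
  [0,0,0.4,0,0,0,0],
  [0,0,0.6,0,0,0,0],
  [0,0,0.6,0,0,0,0],
])

```text
time: 19.38
eef_pos: [0.5569, 0.1575, 0.1061]
orientation: [-3.141, -0.002, 0.223]
contact_force: [-2.0, -1.8, 11.5]
opening: 0.0002
```

Near the stop now, since z has nearly stopped moving and the force is climbing.

Emit:
play_rows([
  [0,0,0.3,0,0,0,0],
  [0,0,0.3,0,0,0,0],
  [0,0,0.3,0,0,0,0],
])

```text
time: 19.63
eef_pos: [0.557, 0.1576, 0.106]
orientation: [-3.141, -0.002, 0.223]
contact_force: [-2.2, -1.5, 13.1]
opening: 0.0
```

Emit:
play_rows([
  [0,0,0.2,0,0,0,0],
  [0,0,0.2,0,0,0,0],
  [0,0,0.2,0,0,0,0],
])

```text
time: 19.88
eef_pos: [0.5571, 0.1576, 0.106]
orientation: [-3.141, -0.003, 0.223]
contact_force: [-2.2, -1.3, 13.4]
opening: 0.0002
```

Emit:
play_rows([
  [0,0,0.15,0,0,0,0],
  [0,0,0.15,0,0,0,0],
])

```text
time: 20.05
eef_pos: [0.5572, 0.1576, 0.1059]
orientation: [-3.141, -0.003, 0.223]
contact_force: [-2.3, -1.3, 13.9]
opening: -0.0001
```

At the stop (13.9 N, no more travel, about 24 mm down). Raising the arm clear.

Emit:
play_rows([
  [0,0,-4,0,0,0,0],
  [0,0,-12,0,0,0,0],
  [0,0,-30,0,0,0,0],
  [0,0,-60,0,0,0,0],
  [0,0,-100,0,0,0,0],
  [0,0,-130,0,0,0,0],
  [0,0,-130,0,0,0,0],
  [0,0,-130,0,0,0,0],
  [0,0,-130,0,0,0,0],
])

```text
time: 20.8
eef_pos: [0.5553, 0.1568, 0.2327]
orientation: [-3.141, 0.003, 0.223]
contact_force: [-0.7, -0.3, -0.5]
opening: -0.0
```

Run:
```python
from h import *
sc=imaging.grab_frame("scene")[:,:,::-1];t=imaging.grab_frame("top")[:,:,::-1]
cv2.imwrite("pics/s11.png",np.hstack([cv2.resize(sc[145:275,185:345],None,fx=2.5,fy=2.5,interpolation=cv2.INTER_CUBIC),cv2.resize(t[150:280,150:310+40],None,fx=2,fy=2.5,interpolation=cv2.INTER_CUBIC)]))
cv2.imwrite("pics/w11.png",imaging.grab_frame("wrist")[:,:,::-1])
```

```text
(no output)
```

View pics/s11.png

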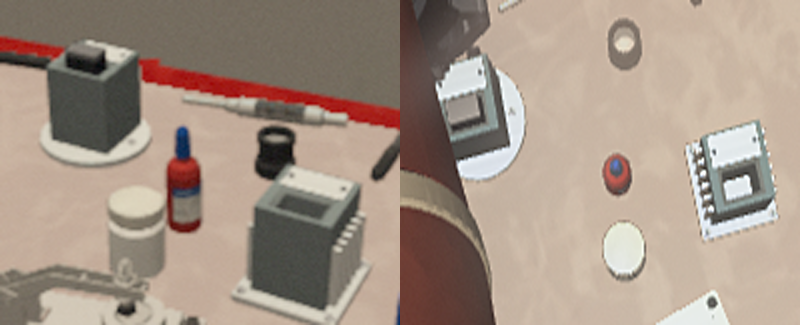

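View pics/w11.png

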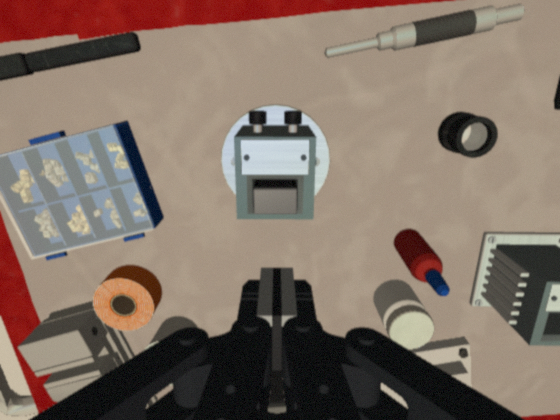

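Run:
```python
from h import *
sc=imaging.grab_frame("scene")[:,:,::-1]; c=cv2.resize(sc[150:215,190:255],None,fx=8,fy=8,interpolation=cv2.INTER_CUBIC)
for p,col in((.099,(0,255,0)),(.116,(0,0,255))):
    for q in proj("scene",pose([.556,.1573,.2225],cap(p))): cv2.circle(c,tuple(int(round(a)) for a in (q-[190,150])*8+4),4,col,-1)
cv2.imwrite("pics/s12.png",c); s=bot.get_state();print(s['time'],s['contact_force'])
```

```text
21.0 [ 0.2339889  -0.51789311 -0.3576094 ]
```

View pics/s12.png

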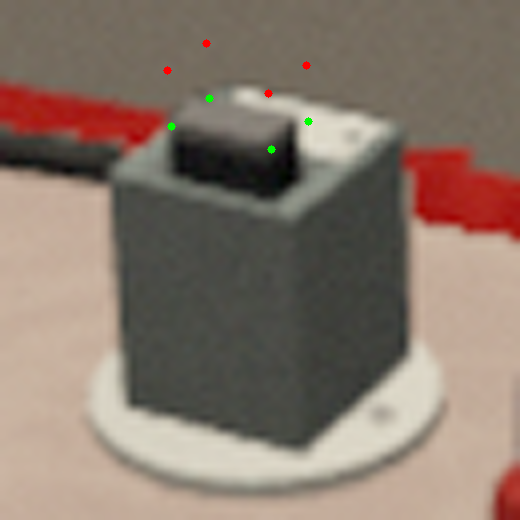

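The cap matches the locked height (green, about 15 mm above the face), well below the raised height (red). It is holding with nothing touching it, so I'm handing in.

```bash
python3 -c "
from bench import job
print(job.sign_off())"
```

```text
the job is handed in; nothing more can be done
None
```

The module is now locked down in the test bay, and I handed the job in at 21 s of the 51 s allowed.

- **Charging dock:** I pressed the module once with closed fingertips until the stop was felt at 14.7 N. The latch let go, the module rose, and I gripped it and drew it out.
- **Test bay:** I lowered it in until it touched the carriage and let go. I then pressed it to the stop, about 24 mm down, at 13.9 N.
- **Forces:** The highest reading was 14.7 N, but readings came only at the end of each move.

**Last checks:**
- The cap sits about 15 mm above the bay's top face, well below the 32 mm it stands when raised, so the latch holds it.
- The charging dock's well is empty, with its carriage seen as a pale plate in the well. I took it to be up from the earlier release and did not measure its height again.
- The jar, bottle and loupe look to be where they stood, and the blue look-alike was not approached.
- The arm was clear of everything, with the measured force near zero.

**Small disagreements:**
- The bay's yaw came out as 0.24 rad from the top camera and 0.22 rad from the wrist camera. I used the wrist value.
- The wrist picture suggested the gripped module might be tilted by about 2 to 3 mm over its height. It still went in without noticeable rubbing.

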